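# Assemble the enamel sifting stack

## Robot

A 7-joint arm with a two-finger parallel gripper is mounted at the origin on the work surface. World frame = base frame: x ahead of the robot, y to its left, z up, the work surface at z = 0. Lengths are in m, angles in rad, forces in N, time in s.
With the tool pointing down it reaches from about 0.425 to 1.025 m from the base axis. Payload 9.4 kg.
Tool frame: the origin (TCP) lies on the centre line of the jaws, within the pads' length; the fingertips stand 19 mm ahead of it and the grasp point (between the pads) is the TCP; z points along the fingers, y is the line along which they close (so a half turn about z gives the same grasp; the last joint's range is limited). The gripper opens to 85 mm and grips with 20 to 120 N. Pads are 22 mm wide; open, the fingers measure 114 mm over their backs; the gripper's body (76 mm by 85 mm) begins 54 mm behind the grasp point. The pads swing forward as they close: fully open they stand 13 mm farther back than shut.
Start: joints at [-1.375, 0.599, -0.003, 1.599, 0.002, 0.943, -0.08], TCP at [0.195, 0.698, 0.222] pointing down, gripper open.
Joint ranges: [-2.57, 2.57], [-0.35, 1.97], [-1.29, 1.29], [0.11, 2.56], [-1.05, 4.19], [0.11, 1.86], [-2.63, 2.63]. Speed limits (rad/s): [2.22, 2.22, 3.01, 3.01, 3.14, 3.14, 3.14].

## Interface

Orientations are given as a unit quaternion [w, x, y, z].
In Python, from cell import ctrl gives the robot as it stands. The module is installed in compiled form; this text tells all that it offers.
- The arm moves only by the shell command python3 -m jog 'ROWS' [FORCE]. ROWS is JSON, a list of rows, each a list of 7 numbers: the shift along the tool's x, y, z in cm, then the turn, a rotation vector about the tool's x, y, z in degrees, then the finger opening in cm, from 0 to 8.54. In form: [[dx, dy, dz, rx, ry, rz, hand], ...]. A call has 1 to 10 rows; each row is the pose to reach, as a shift and turn from the pose commanded when the call began, along the tool's axes at that moment; what a row does not reach only later rows make up. A row lasts 1/12 s, in which the tool goes at most 41.7 mm and 7.16 degrees, less where a joint would pass 70% of its speed; a pose out of reach is approached as far as the arm can. A call with a gripper value outside its range is refused whole. The fingers move at their own pace and stop on an object; FORCE is the grip in N (left out, the last holds). Time passes only in rows, so rows that repeat a pose let the fingers close. It gives the time, the measured TCP pose, the force, the opening and the grip force at its end, in the units of the state.
- ctrl.state(): the state, without advancing time (a new reading comes with each control period).
- ctrl.capture(name): name is "scene" or "side" or "wrist"; returns a dict with "img" (480x640x3 uint8, red, green, blue), "range_z" (480x640 float32, m along the optical axis (not along the pixel's ray), 0 where there is no reading), "fovy" (degrees; the focal length in pixels is half the picture's height over the tangent of half this angle, whatever the lens; pixels are square), "cx", "cy" (the principal point, pixels), "camera_from_world" (4x4, takes a point from world to camera coordinates). Camera axes: x right, y down, z forward; pixel columns grow to the right and rows downward; lengths in m; the calibration is good to about 2 mm. A picture is of the moment at which its call begins.
- ctrl.close_job(): hands the job in; it is judged then, once.
The state is a dict: "time": time; "joint_pos": joint angles; "joint_velocities": joint speeds; "joint_efforts": joint torques, N m; "position": TCP position; "tcp_rot": TCP orientation; "contact_force": force on the tool from outside, world axes, zero at the start; "moment": the same for the moment, N m; "finger_gap": opening from 0.0 (shut) to 1.0 (fully open); "grip_force": force on a finger pad.
Only numpy, scipy, OpenCV 4.12 (cv2) and the standard library are available. Lean on these libraries where they do the work, as an engineer would, in place of code of your own. Each camera call takes 0.05 s, during which the arm holds its last target. There are 200 camera calls.

## Task

Build the enamel sifting stack on the round black sifter base, one piece at a time from the bottom up: the plain steel receiving pan in the base's recess, then the blue fine sieve, the yellow medium sieve, the red coarse sieve, and last the lid with the black knob. Seat each piece fully and level in the one below before you fetch the next, and leave the stack standing by itself. The green sieve stays out of it; do not shift it, the white bowl, the amber jar or the copper dish.

Things in the scene. Friction and masses are not known exactly. Their poses are not given: they have to be found in the camera images.
- base: Sifter base, fixed to the desk: black round housing, 90 mm diameter, 24 mm high, with a small grey switch plate and orange dial on its side. In its top is a round recess 50 mm across and 12 mm deep that takes the foot of the pan. Origin: centre of its underside, z up. The seated pan's origin is 16 mm above it.
- pan: Receiving pan: bare steel cup, plain closed floor, 56 mm outside diameter, 34 mm tall, open on top (mouth 50 mm, wall 3 mm). Tapered foot below: 38 mm wide at the bottom, 46 mm at height 8 mm, then a flat shoulder out to the wall (wall from 8 to 34 mm height). Origin: centre of the foot's underside, z up. The origin of the sieve seated in it is 26 mm higher. About 80 g.
- fine: Round sieve with a blue wall and a very fine wire mesh floor, 56 mm outside diameter, 28 mm tall, open on top (mouth 50 mm, wall 3 mm). Tapered foot below: 38 mm wide at the bottom, 46 mm at height 8 mm, then a flat shoulder out to the wall (wall from 8 to 28 mm height). Origin: centre of the underside, z up. What is seated in it has its origin 20 mm higher. About 70 g.
- medium: Round sieve with a yellow wall and a medium wire mesh floor, 56 mm outside diameter, 28 mm tall, open on top (mouth 50 mm, wall 3 mm). Tapered foot below: 38 mm wide at the bottom, 46 mm at height 8 mm, then a flat shoulder out to the wall (wall from 8 to 28 mm height). Origin: centre of the underside, z up. What is seated in it has its origin 20 mm higher. About 70 g.
- coarse: Round sieve with a red wall and a coarse wire mesh floor, 56 mm outside diameter, 28 mm tall, open on top (mouth 50 mm, wall 3 mm). Tapered foot below: 38 mm wide at the bottom, 46 mm at height 8 mm, then a flat shoulder out to the wall (wall from 8 to 28 mm height). Origin: centre of the underside, z up. The lid seated in it has its origin 20 mm higher. About 70 g.
- lid: Lid: aluminium disc 56 mm in diameter, 6 mm thick (from 8 to 14 mm height), on the same tapered foot (38 mm at the bottom to 46 mm at 8 mm height), with a black knob 18 mm in diameter in the middle from 14 to 32 mm height. Origin: centre of the foot's underside, z up. About 70 g.
- spare: Round sieve with a green wall and a medium-coarse wire mesh floor, 56 mm outside diameter, 28 mm tall, open on top (mouth 50 mm, wall 3 mm). Tapered foot below: 38 mm wide at the bottom, 46 mm at height 8 mm, then a flat shoulder out to the wall (wall from 8 to 28 mm height). Origin: centre of the underside, z up. Not part of this stack: leave it alone.
- bowl: White porcelain bowl, 68 mm across, 28 mm high, open on top. Bystander, leave alone. Origin: centre of its underside.
- jar: Amber glass jar with brass cap, 44 mm diameter, 58 mm high. Bystander, leave alone. Origin: centre of its underside.
- dish: Copper domed disc 52 mm across on three thin legs, 24 mm high. Bystander, leave alone. Origin: centre below it, at desk level.

How it is judged:
By the outcome, as a careful person would: the job done as asked, in the order asked, and still so for the second after the job is handed in, with the robot touching nothing.
It also fails if it takes over 125 s, if anything falls off the work surface, if the arm or the gripper's body presses on something with over 40 N, if the wrist force passes 120 N, or if a joint passes its speed limit or range.

## Working session

There is one attempt and no reset: what is moved stays moved. The work goes in short steps, Python scripts to look and compute and a shell command to move; the robot and the scene stay as the last step left them, time stands still between calls to the robot, and variables do not carry over. Pictures are saved under pics/ and viewed, at most 14 in all, crops included, and the job is handed in when it is done.

```bash
mkdir -p pics; cat > h.py <<'E'
import numpy as np, cv2
from cell import ctrl
def cap(n,f=None):
    c=ctrl.capture(n)
    if f: cv2.imwrite('pics/'+f,c['img'][...,::-1])
    return c
def pts(c):
    h,w=c['range_z'].shape; f=h/2/np.tan(np.radians(c['fovy'])/2)
    v,u=np.mgrid[:h,:w]; z=c['range_z']
    P=np.stack([(u-c['cx'])/f*z,(v-c['cy'])/f*z,z,np.ones_like(z)],-1)
    return (P@np.linalg.inv(c['camera_from_world']).T)[...,:3]
E
python3 - <<'E'
from h import *
s=ctrl.state();print(s)
for n in('scene','side','wrist'):
    c=cap(n,n+'0.png');print(n,c['fovy'],np.linalg.inv(c['camera_from_world']).round(3).tolist())
E
```

```text
{'time': 0.0, 'joint_pos': array([-1.37469285,  0.60014331, -0.00257084,  1.60013431,  0.00181486,
        0.94288915, -0.07984492]), 'joint_velocities': array([ 0.0002127 , -0.00117092, -0.00142038, -0.00167817, -0.00026949,
        0.00057499, -0.00179809]), 'joint_efforts': array([ 1.77281427e-04, -7.76467752e+01,  1.56469334e+00, -2.58012235e+01,
        1.22697520e-02,  8.98831728e-03, -4.93870323e-05]), 'position': array([0.19521165, 0.69771865, 0.22110185]), 'tcp_rot': array([-3.68652928e-05,  1.35956770e-01,  9.90714459e-01, -7.85072653e-04]), 'contact_force': array([-0.36677672, -0.33001727,  0.56086674]), 'moment': array([0.02104425, 0.01094689, 0.01355025]), 'grip_force': 0.0, 'finger_gap': 1.0017075680807979}
scene 46.40780517277314 [[-0.844, 0.463, -0.272, 0.824], [0.537, 0.72, -0.439, 0.54], [-0.008, -0.517, -0.856, 1.083], [0.0, 0.0, 0.0, 1.0]]
side 46.046250181611356 [[0.997, -0.058, 0.059, 0.433], [-0.083, -0.732, 0.676, -0.792], [0.004, -0.678, -0.735, 0.874], [0.0, 0.0, 0.0, 1.0]]
wrist 61.37942514718638 [[0.27, 0.914, 0.303, 0.117], [0.963, -0.256, -0.087, 0.719], [-0.002, 0.315, -0.949, 0.373], [0.0, 0.0, 0.0, 1.0]]
```

View pics/scene0.png

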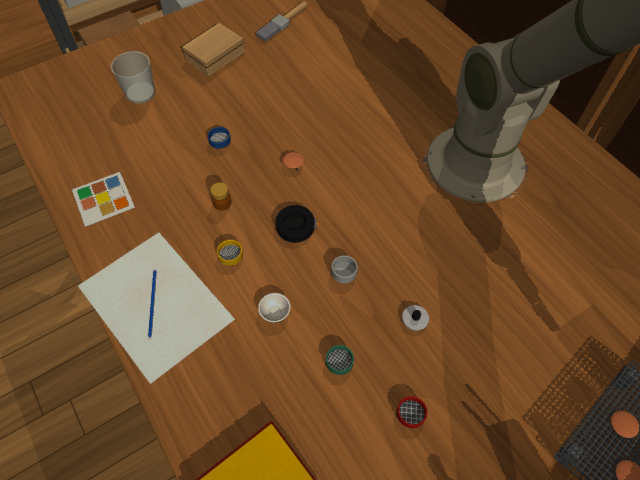

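View pics/side0.png

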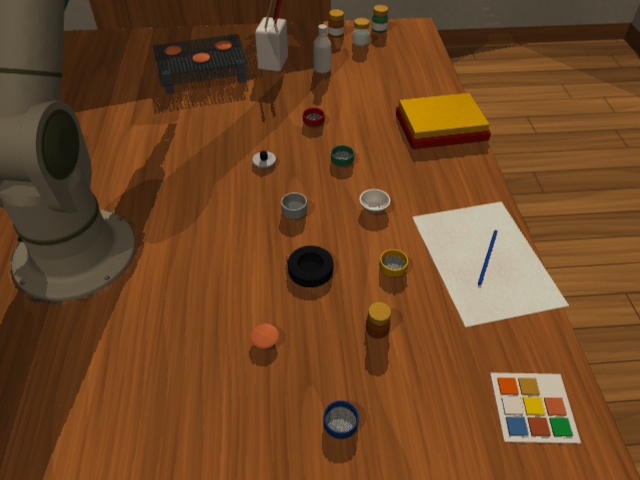

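The scene view shows the base at (295,223), pan (344,269), blue (219,138), yellow (229,252), red (411,412), lid (415,318), green (340,360), bowl (274,308), jar (220,196) and dish (293,160). The side view agrees.

```bash
python3 - <<'E'
from h import *
S=dict(base=(295,223,.09,.024),pan=(344,269,.056,.034),fine=(219,138,.056,.028),medium=(229,252,.056,.028),coarse=(411,412,.056,.028),lid=(415,318,.056,.014),spare=(340,360,.056,.028),bowl=(274,308,.068,.028),jar=(220,196,.044,.058),dish=(293,160,.052,.024))
A=pts(cap('scene'));B=pts(cap('side'))
for n,(u,v,d,t) in S.items():
    p=np.nanmedian(A[v-6:v+7,u-6:u+7].reshape(-1,3),0); out=[]
    for P in(A,B):
        q=P.reshape(-1,3); q=q[(np.hypot(*(q[:,:2]-p[:2]).T)<d*.5+.02)]
        top=np.percentile(q[:,2],98)
        r=q[abs(q[:,2]-t)<.005]
        c,rad=cv2.minEnclosingCircle(r[:,:2].astype(np.float32)); out+=[np.round(c,4).tolist(),round(rad*2,4),round(float(top),4)]
    print(n,d,t,out)
E
```

```text
base 0.09 0.024 [[0.4724, -0.0816], 0.0945, 0.0273, [0.4721, -0.0812], 0.0976, 0.0268]
pan 0.056 0.034 [[0.4495, 0.0814], 0.0579, 0.0352, [0.4506, 0.0807], 0.0586, 0.0349]
fine 0.056 0.028 [[0.4989, -0.405], 0.06, 0.0293, [0.5008, -0.4049], 0.0572, 0.0291]
medium 0.056 0.028 [[0.6383, -0.092], 0.0572, 0.0288, [0.6395, -0.0926], 0.0599, 0.0293]
coarse 0.056 0.028 [[0.5158, 0.4013], 0.0581, 0.029, [0.5197, 0.4044], 0.0625, 0.0294]
lid 0.056 0.014 [[0.3869, 0.2519], 0.058, 0.0317, [0.3888, 0.2515], 0.0595, 0.0317]
spare 0.056 0.028 [[0.5729, 0.2433], 0.0575, 0.029, [0.5748, 0.2449], 0.0603, 0.0294]
bowl 0.068 0.028 [[0.624, 0.0794], 0.0691, 0.0288, [0.627, 0.0804], 0.0712, 0.0293]
jar 0.044 0.058 [[0.5846, -0.2316], 0.0429, 0.0603, [0.5861, -0.2316], 0.043, 0.0603]
dish 0.052 0.024 [[0.3814, -0.2398], 0.0522, 0.0256, [0.3828, -0.2407], 0.052, 0.0252]
```

```bash
python3 -m jog '[[-3.3,-2.2,0.2,0,0,-5,8.5],[-6.6,-4.4,0.4,0,0,-10,8.5],[-10,-6.6,0.6,0,0,-15.6,8.5],[-13.2,-8.8,0.8,0,0,-15.6,8.5],[-16.4,-11,1,0,0,-15.6,8.5],[-19.6,-13.1,1.2,0,0,-15.6,8.5],[-23,-15.3,1.4,0,0,-15.6,8.5],[-26.4,-17.6,1.6,0,0,-15.6,8.5],[-29.5,-19.7,1.8,0,0,-15.6,8.5],[-32.6,-21.8,2,0,0,-15.6,8.5]]' 30
```

```text
time: 1.08
position: [0.4517, 0.3986, 0.202]
tcp_rot: [0.0, 0.0, 1.0, 0.0]
contact_force: [0.1, 0.5, -0.3]
finger_gap: 0.994
grip_force: 0.0
```

```bash
python3 -m jog '[[0,-4,0,0,0,0,8.5],[0,-8,1,0,0,0,8.5],[0,-12,3,0,0,0,8.5],[0,-16,5,0,0,0,8.5],[0,-20,7,0,0,0,8.5],[0,-24,9,0,0,0,8.5],[0.1,-28,10,0,0,0,8.5],[0.1,-31.8,11,0,0,0,8.5],[0.1,-31.8,11,0,0,0,8.5],[0.1,-31.8,11,0,0,0,8.5]]' && python3 - <<'E'
from h import *
cap('wrist','w1.png');print(ctrl.state()['position'])
E
```

```text
time: 1.92
position: [0.4487, 0.0787, 0.0913]
tcp_rot: [-0.001, 0.003, 1.0, -0.001]
contact_force: [0.8, 0.5, -0.6]
finger_gap: 0.989
grip_force: 0.0
[0.44947292 0.08112833 0.09180624]
```

View pics/w1.png

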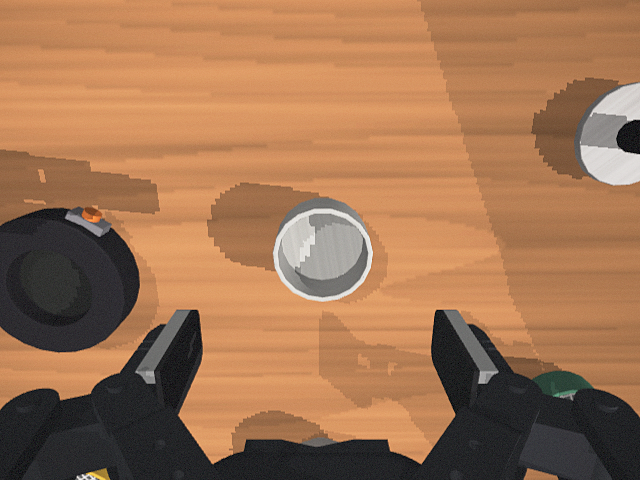

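The pan, at (322,253), is centred between the open fingers, and the base recess is clear on the left.

```bash
python3 -m jog '[[0,0,3,0,0,0,8.5],[0,0,5.5,0,0,0,8.5],[0,0,6.6,0,0,0,8.5],[0,0,6.6,0,0,0,8.5],[0,0,6.6,0,0,0,5],[0,0,6.6,0,0,0,5],[0,0,6.6,0,0,0,5],[0,0,6.6,0,0,0,5],[0,0,6.6,0,0,0,5],[0,0,6.6,0,0,0,5]]' 40 && python3 -m jog '[[0,0,0,0,0,0,5],[0,0,0,0,0,0,5],[0,0,0,0,0,0,5],[0,0,-2,0,0,0,5],[0,0,-4,0,0,0,5],[0,0,-6,0,0,0,5],[0,0,-6,0,0,0,5],[0,0,-6,0,0,0,5]]' && python3 - <<'E'
from h import *
cap('wrist','w2.png')
E
```

```text
time: 2.8
position: [0.4497, 0.0825, 0.0265]
tcp_rot: [0.001, 0.0, 1.0, 0.0]
contact_force: [0.3, -0.1, -0.2]
finger_gap: 0.586
grip_force: 0.0
time: 3.47
position: [0.45, 0.0824, 0.0868]
tcp_rot: [0.001, 0.0, 1.0, 0.0]
contact_force: [0.0, 0.1, -0.6]
finger_gap: 0.585
grip_force: 0.0
```

View pics/w2.png

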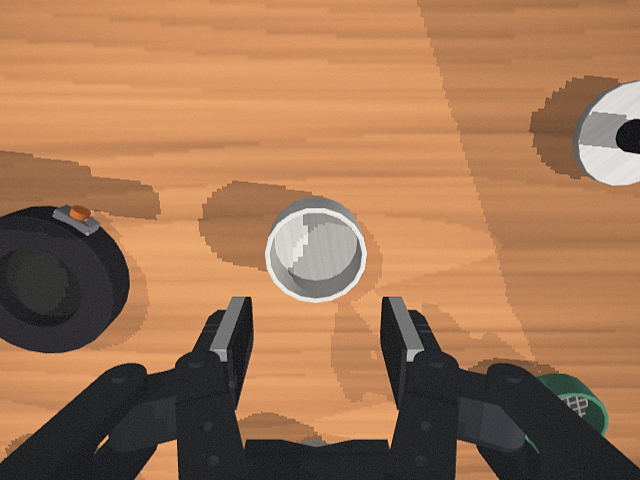

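The pan stayed on the desk, near (316,255), and the pads closed to 50 mm without touching it. I'll check where the wrist camera puts it and which way the fingers missed.

```bash
python3 - <<'E'
from h import *
for n in('wrist','scene','side'):
    c=cap(n,n+'3.png');P=pts(c).reshape(-1,3)
    q=P[(abs(P[:,0]-.45)<.08)&(abs(P[:,1]-.081)<.045)&(abs(P[:,2]-.033)<.006)]
    if len(q):print(n,len(q),cv2.minEnclosingCircle(q[:,:2].astype(np.float32)),np.linalg.inv(c['camera_from_world'])[:3,3])
c=ctrl.state();print(c['position'],c['tcp_rot'],c['finger_gap'])
M=ctrl.capture('side');i=M['img'][120:300,180:420][...,::-1]
cv2.imwrite('pics/side3c.png',cv2.resize(i,None,fx=3,fy=3))
E
```

```text
wrist 2253 ((0.450186163187027, 0.08121131360530853), 0.02831328846514225) [0.36821548 0.08190667 0.23754696]
scene 138 ((0.45050889253616333, 0.08100086450576782), 0.028717903420329094) [0.8239911  0.54021035 1.08337008]
side 185 ((0.45121946930885315, 0.0800553560256958), 0.029944734647870064) [ 0.43310809 -0.79197807  0.87369404]
[0.4489952  0.0823291  0.08525567] [-6.19354762e-04  2.24098649e-04  9.99999764e-01 -1.93836097e-04] 0.5838076443458754
```

View pics/side3c.png

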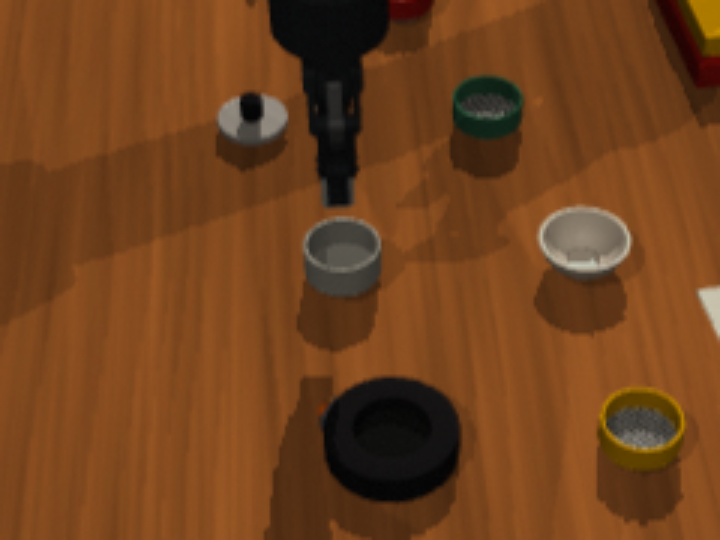

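The crop shows the gripper directly above the intact pan at (342,250), so the miss is probably in height. I'll measure the tip height.

```bash
python3 - <<'E'
from h import *
c=cap('wrist');P=pts(c)
for u,v in((243,302),(245,320),(235,345),(222,358),(390,302),(398,345),(244,380),(390,380)):print(u,v,P[v,u].round(4))
r=P[300:400,200:260].reshape(-1,3);r=r[r[:,2]>.05];print(r.min(0),r.max(0))
B=pts(cap('side'));q=B[100:185,270:310].reshape(-1,3);q=q[(q[:,2]>.05)&(q[:,2]<.2)];print(q.min(0),np.percentile(q,5,axis=0))
print(ctrl.state()['position'])
E
```

```text
243 302 [0.4376 0.0552 0.1056]
245 320 [0.4408 0.0569 0.1128]
235 345 [0.439  0.057  0.1305]
222 358 [0.4408 0.0538 0.1346]
390 302 [0.4371 0.1082 0.1065]
398 345 [0.4398 0.1069 0.1293]
244 380 [0.5546 0.0308 0.    ]
390 380 [0.4581 0.1067 0.1224]
[0.36795571 0.04309027 0.09633111] [0.45986034 0.0819504  0.23684814]
[0.43057235 0.01235577 0.10866508] [0.4343177  0.01570093 0.11850093]
[0.44908031 0.08239519 0.08534307]
```

The wrist and side depth both put the fingertips at z≈0.106 while the TCP reads 0.085. The tips are therefore about 21 mm behind the reported TCP, not 19 mm ahead, so the pads closed above the pan. I'll descend deeper in stages and check the measured tip height each time.

```bash
cat >> h.py <<'E'
def tip():
    P=pts(cap('wrist'));s=ctrl.state();p=s['position'];g=.0427*s['finger_gap']
    q=P.reshape(-1,3);q=q[(abs(q[:,0]-p[0])<.016)&(q[:,2]>.004)&(q[:,2]<p[2]+.07)]
    for k in(-1,1):
        m=k*(q[:,1]-p[1]); r=q[(m>g-.004)&(m<g+.016)]
        print('tip',k,len(r),np.percentile(r[:,2],[0,2,5,20]).round(4) if len(r) else '')
    print(p.round(4),s['finger_gap'],s['grip_force'],s['contact_force'].round(1))
E
python3 -m jog '[[0.0,-0.1,0,0,0,0,8.5],[0.0,-0.1,0,0,0,0,8.5],[0,-0.1,0,0,0,0,8.5],[0,-0.1,0,0,0,0,8.5],[0,-0.1,2,0,0,0,8.5],[0,-0.1,4,0,0,0,8.5],[0,-0.1,6,0,0,0,8.5],[0,-0.1,7.5,0,0,0,8.5],[0,-0.1,7.5,0,0,0,8.5]]'; python3 -c "
from h import *
tip()"
```

```text
time: 4.57
position: [0.4479, 0.0811, 0.0088]
tcp_rot: [-0.002, -0.0, 1.0, -0.001]
contact_force: [-0.4, 0.3, -0.3]
finger_gap: 0.995
grip_force: 0.0
tip -1 6175 [0.0303 0.0337 0.0365 0.0455]
tip 1 6296 [0.0297 0.0338 0.0364 0.0455]
[0.4486 0.0813 0.01  ] 0.9948681431084393 0.0 [0.7 0.4 0.1]
```

```bash
python3 -m jog '[[-0.1,0,0.5,0,0,0,8.5],[-0.1,0,1.2,0,0,0,8.5],[-0.1,0,1.2,0,0,0,5],[-0.1,0,1.2,0,0,0,5],[-0.1,0,1.2,0,0,0,5],[-0.1,0,1.2,0,0,0,5],[-0.1,0,1.2,0,0,0,5],[-0.1,0,1.2,0,0,0,5],[-0.1,0,1.2,0,0,0,5]]' 40; python3 -c "
from h import *
tip();cap('wrist','w4.png')"
```

```text
time: 5.37
position: [0.451, 0.0814, 0.0001]
tcp_rot: [0.001, 0.0, 1.0, 0.0]
contact_force: [0.0, 0.2, 6.3]
finger_gap: 0.639
grip_force: 41.5
tip -1 7252 [0.0086 0.0126 0.0187 0.0318]
tip 1 7177 [0.0081 0.0169 0.0212 0.0332]
[4.509e-01 8.140e-02 1.000e-04] 0.6412700410705064 41.52244085446 [-0.3 -0.1  7.3]
```

View pics/w4.png

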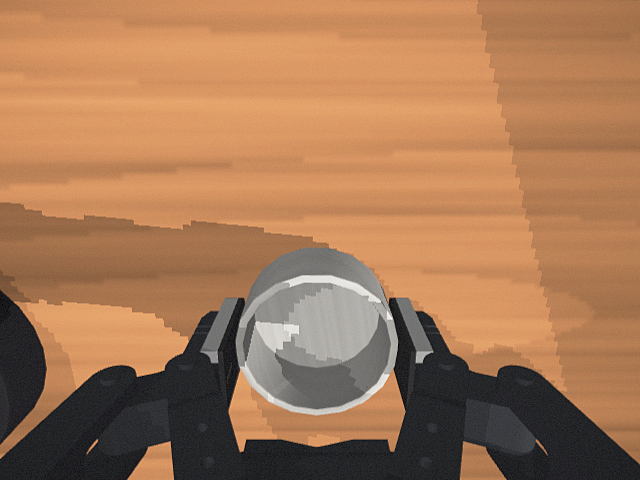

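The pan is gripped between the pads, mouth centre about (317,345), with 41 N at a gap near 55 mm. Next I lift it, carry it over the base and check.

```bash
python3 -m jog '[[0,0,-3,0,0,0,5],[0,0,-6,0,0,0,5],[-0.5,-4,-6,0,0,0,5],[-1,-8,-6,0,0,0,5],[-1.6,-12,-6,0,0,0,5],[-2.0,-15,-6,0,0,0,5],[-2.1,-16.2,-6,0,0,0,5],[-2.1,-16.2,-6,0,0,0,5],[-2.1,-16.2,-5,0,0,0,5],[-2.1,-16.2,-5,0,0,0,5]]'; python3 - <<'E'
from h import *
P=pts(cap('wrist')).reshape(-1,3);s=ctrl.state();p=s['position'];print(p)
def fit(lo,hi,R):
    q=P[(P[:,2]>lo)&(P[:,2]<hi)&(np.hypot(P[:,0]-p[0],P[:,1]-p[1])<R)]
    print(len(q),cv2.minEnclosingCircle(q[:,:2].astype(np.float32)), q[:,2].mean())
fit(p[2]+.03,p[2]+.037,.03)
fit(.021,.027,.06)
E
```

```text
time: 6.3
position: [0.4709, -0.08, 0.0488]
tcp_rot: [-0.0, 0.0, 1.0, 0.0]
contact_force: [-0.1, -0.8, -1.7]
finger_gap: 0.64
grip_force: 43.2
[ 0.47087572 -0.07966193  0.04909973]
5255 ((0.46982526779174805, -0.08007141202688217), 0.030034244060516357) 0.08176907294002977
9893 ((0.47275054454803467, -0.08272493630647659), 0.04477666690945625) 0.023502155249524842
```

```bash
python3 -m jog '[[-0.2,-0.2,0,0,0,0,5],[-0.2,-0.2,1,0,0,0,5],[-0.2,-0.2,2,0,0,0,5],[-0.2,-0.2,2.5,0,0,0,5],[-0.2,-0.2,3,0,0,0,5],[-0.2,-0.2,3.2,0,0,0,5],[-0.2,-0.2,3.2,0,0,0,5]]'; python3 -c "
from h import *
P=pts(cap('wrist')).reshape(-1,3);p=ctrl.state()['position'];q=P[np.hypot(P[:,0]-p[0],P[:,1]-p[1])<.027];print(p,np.percentile(q[:,2],[50,90,97,99]))"
```

```text
time: 6.93
position: [0.4733, -0.0822, 0.0168]
tcp_rot: [-0.0, -0.0, 1.0, -0.0]
contact_force: [0.2, -0.6, -1.1]
finger_gap: 0.641
grip_force: 43.2
[ 0.47334571 -0.08233602  0.01705265] [0.04640152 0.10862172 0.11259996 0.11384674]
```

```bash
python3 -m jog '[[0,0,0.1,0,0,0,5],[0,0,0.1,0,0,0,5],[0,0,0.1,0,0,0,6],[0,0,0.1,0,0,0,8.5],[0,0,0.1,0,0,0,8.5],[0,0,0.1,0,0,0,8.5],[0,0,-2,0,0,0,8.5],[0,0,-5,0,0,0,8.5],[0,0,-8,0,0,0,8.5],[0,0,-9,0,0,0,8.5]]'; cat >> h.py <<'E'
def ring(x,y,z,R=.029):
    "rim of a piece expected at (x,y), height z: centre and level, by plane fit of the rim points"
    P=pts(cap('wrist')).reshape(-1,3)
    q=P[(np.hypot(P[:,0]-x,P[:,1]-y)<R+.012)&(abs(P[:,2]-z)<.007)]
    c,r=cv2.minEnclosingCircle(q[:,:2].astype(np.float32));d=np.hypot(*(q[:,:2]-c).T)
    q=q[(d>R-.004)&(d<R)]
    a=np.linalg.lstsq(np.c_[q[:,:2]-c,np.ones(len(q))],q[:,2],rcond=None)[0]
    print('ring',np.round(c,4),round(r,4),'z',a[2].round(4),'tilt deg',np.degrees(a[:2]).round(1),ctrl.state()['position'].round(4))
E
python3 -c "
from h import *
ring(.473,-.082,.05)"
```

```text
time: 7.82
position: [0.4742, -0.0826, 0.1101]
tcp_rot: [0.002, 0.0, 1.0, -0.0]
contact_force: [-0.1, 0.2, -0.6]
finger_gap: 0.999
grip_force: 0.0
ring [ 0.4726 -0.0834] 0.0283 z 0.0488 tilt deg [ 0.4 -0.4] [ 0.4747 -0.0829  0.1104]
```

```bash
python3 -m jog '[[-0.3,-4,0,0,0,0,8.5],[-0.6,-8,0,0,0,0,8.5],[-1,-12,0,0,0,0,8.5],[-1.3,-16,0,0,0,0,8.5],[-1.7,-20,0,0,0,0,8.5],[-2,-24,0,0,0,0,8.5],[-2.4,-28,1,0,0,0,8.5],[-2.7,-32.2,3,0,0,0,8.5],[-2.7,-32.2,5,0,0,0,8.5],[-2.7,-32.2,5,0,0,0,8.5]]'; python3 -m jog '[[0,0,0,0,0,0,8.5],[0,0,0,0,0,0,8.5]]'; python3 -c "
from h import *
ring(.4998,-.405,.028)"
```

```text
time: 8.7
position: [0.4969, -0.4073, 0.0519]
tcp_rot: [-0.002, 0.003, 1.0, 0.001]
contact_force: [-0.8, 0.0, -0.1]
finger_gap: 0.997
grip_force: 0.0
time: 8.87
position: [0.5005, -0.4032, 0.0571]
tcp_rot: [-0.0, -0.001, 1.0, 0.0]
contact_force: [-0.1, 0.7, 0.7]
finger_gap: 0.994
grip_force: 0.0
ring [ 0.4998 -0.4051] 0.0282 z 0.0267 tilt deg [ 0.3 -0.1] [ 0.501  -0.4032  0.0577]
```

```bash
python3 -m jog '[[0.1,-0.2,3,0,0,0,8.5],[0.1,-0.2,5,0,0,0,8.5],[0.1,-0.2,5.4,0,0,0,8.5],[0.1,-0.2,5.4,0,0,0,8.5],[0.1,-0.2,5.4,0,0,0,5],[0.1,-0.2,5.4,0,0,0,5],[0.1,-0.2,5.4,0,0,0,5],[0.1,-0.2,5.4,0,0,0,5],[0.1,-0.2,5.4,0,0,0,5],[0.1,-0.2,5.4,0,0,0,5]]' 40; python3 -m jog '[[0,0,0,0,0,0,5],[0,0,-3,0,0,0,5],[0,0,-6,0,0,0,5],[0,0,-10,0,0,0,5],[0,0,-12,0,0,0,5],[0,0,-12,0,0,0,5]]'; python3 -c "
from h import *
ring(.4998,-.405,.028+.12)"
```

```text
time: 9.75
position: [0.5001, -0.4067, 0.0052]
tcp_rot: [0.001, 0.0, 1.0, -0.001]
contact_force: [-2.1, 2.6, 9.1]
finger_gap: 0.64
grip_force: 40.3
time: 10.25
position: [0.5016, -0.4079, 0.1291]
tcp_rot: [0.003, 0.0, 1.0, -0.003]
contact_force: [0.6, -0.4, -0.4]
finger_gap: 0.641
grip_force: 42.7
ring [ 0.4942 -0.4066] 0.0391 z 0.1497 tilt deg [-5.6  0.9] [ 0.5004 -0.4076  0.1266]
```

```bash
python3 -m jog '[[0.3,4,0,0,0,0,5],[0.7,8,0,0,0,0,5],[1,12,0,0,0,0,5],[1.4,16,0,0,0,0,5],[1.7,20,0,0,0,0,5],[2,24,0,0,0,0,5],[2.4,28,1,0,0,0,5],[2.7,32.3,2,0,0,0,5],[2.7,32.3,4,0,0,0,5],[2.7,32.3,4,0,0,0,5]]'; python3 -m jog '[[0,0,0,0,0,0,5],[0,0,0,0,0,0,5],[0,0,0,0,0,0,5]]';python3 -c "
from h import *
print(cv2.imwrite('pics/w5.png',cap('wrist')['img'][...,::-1]))"
```

```text
time: 11.13
position: [0.4708, -0.0807, 0.0808]
tcp_rot: [-0.002, -0.003, 1.0, 0.001]
contact_force: [-0.9, 0.4, -0.6]
finger_gap: 0.637
grip_force: 42.7
time: 11.38
position: [0.4725, -0.0852, 0.0834]
tcp_rot: [0.0, 0.002, 1.0, -0.0]
contact_force: [0.0, 0.1, -0.2]
finger_gap: 0.641
grip_force: 42.8
True
```

View pics/w5.png

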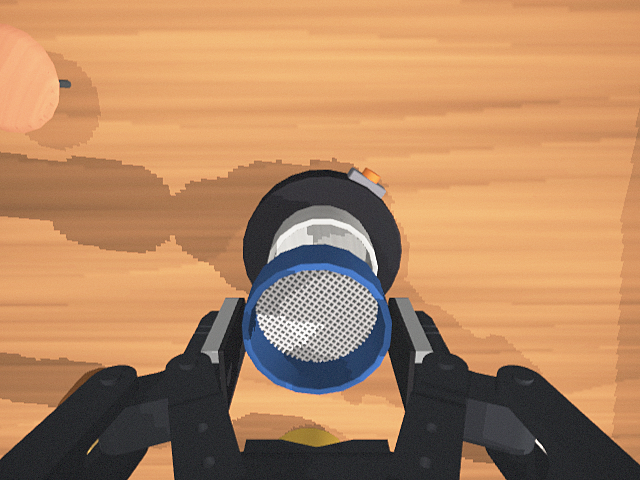

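The blue sieve is held level, centre about (318,318), above the pan mouth at (325,250). It lines up with the pan, so I'm lowering it.

```bash
python3 -m jog '[[0,0.15,1,0,0,0,5],[0,0.15,2,0,0,0,5],[0,0.15,2.6,0,0,0,5],[0,0.15,3.1,0,0,0,5],[0,0.15,3.5,0,0,0,5],[0,0.15,3.6,0,0,0,5],[0,0.15,3.6,0,0,0,5]]'
```

```text
time: 12.02
position: [0.4723, -0.0826, 0.0472]
tcp_rot: [0.0, 0.0, 1.0, -0.0]
contact_force: [0.2, -0.7, 1.0]
finger_gap: 0.644
grip_force: 42.8
```

```bash
python3 -m jog '[[0,0,0.1,0,0,0,5],[0,0,0.1,0,0,0,5],[0,0,0.1,0,0,0,6],[0,0,0.1,0,0,0,8.5],[0,0,0.1,0,0,0,8.5],[0,0,0.1,0,0,0,8.5],[0,0,-2,0,0,0,8.5],[0,0,-5,0,0,0,8.5],[0,0,-6,0,0,0,8.5],[0,0,-6,0,0,0,8.5]]'; python3 -m jog '[[0,0,0,0,0,0,8.5],[0,0,0,0,0,0,8.5]]';python3 -c "
from h import *
ring(.473,-.083,.07)"
```

```text
time: 12.85
position: [0.4735, -0.0823, 0.109]
tcp_rot: [0.002, 0.001, 1.0, -0.0]
contact_force: [-0.1, -0.1, -0.3]
finger_gap: 0.995
grip_force: 0.0
time: 13.02
position: [0.472, -0.0823, 0.1064]
tcp_rot: [-0.0, 0.0, 1.0, -0.0]
contact_force: [0.2, 0.6, 0.1]
finger_gap: 0.997
grip_force: 0.0
ring [ 0.4721 -0.0832] 0.0284 z 0.0687 tilt deg [ 0.5 -0.3] [ 0.4718 -0.0822  0.1062]
```

```bash
python3 -m jog '[[-4,0,0,0,0,0,8.5],[-8,-0.3,0,0,0,0,8.5],[-12,-0.6,1,0,0,0,8.5],[-16,-1,3,0,0,0,8.5],[-16.7,-1,5,0,0,0,8.5],[-16.7,-1,5,0,0,0,8.5],[-16.7,-1,5,0,0,0,8.5],[-16.7,-1,5,0,0,0,8.5]]'; python3 -c "
from h import *
ring(.639,-.092,.028)"
```

```text
time: 13.73
position: [0.6379, -0.0916, 0.0564]
tcp_rot: [-0.001, -0.0, 1.0, 0.0]
contact_force: [0.1, -0.0, -0.3]
finger_gap: 0.994
grip_force: 0.0
ring [ 0.6379 -0.0922] 0.0283 z 0.0268 tilt deg [0.7 0.1] [ 0.6382 -0.0918  0.0572]
```

```bash
python3 -m jog '[[0,0,3,0,0,0,8.5],[0,0,5,0,0,0,8.5],[0,0,5.3,0,0,0,8.5],[0,0,5.3,0,0,0,8.5],[0,0,5.3,0,0,0,5],[0,0,5.3,0,0,0,5],[0,0,5.3,0,0,0,5],[0,0,5.3,0,0,0,5],[0,0,5.3,0,0,0,5],[0,0,5.3,0,0,0,5]]' 40; python3 -m jog '[[0,0,0,0,0,0,5],[0,0,-3,0,0,0,5],[0,0,-6,0,0,0,5],[0,0,-10,0,0,0,5],[0,0,-12,0,0,0,5],[0,0,-12,0,0,0,5]]'
```

```text
time: 14.62
position: [0.6401, -0.0923, 0.006]
tcp_rot: [0.001, 0.0, 1.0, -0.0]
contact_force: [-2.9, 0.2, 8.6]
finger_gap: 0.626
grip_force: 41.1
time: 15.12
position: [0.6421, -0.0922, 0.1301]
tcp_rot: [0.004, 0.0, 1.0, -0.0]
contact_force: [1.0, 0.3, -0.5]
finger_gap: 0.619
grip_force: 43.4
```

```bash
python3 -m jog '[[0,0,0,0,0,0,5],[0,0,0,0,0,0,5]]';python3 -c "
from h import *
cap('wrist','w6.png')"
```

```text
time: 15.28
position: [0.6388, -0.0926, 0.1239]
tcp_rot: [-0.0, 0.0, 1.0, -0.0]
contact_force: [0.0, 0.0, -1.5]
finger_gap: 0.627
grip_force: 43.3
```

View pics/w6.png

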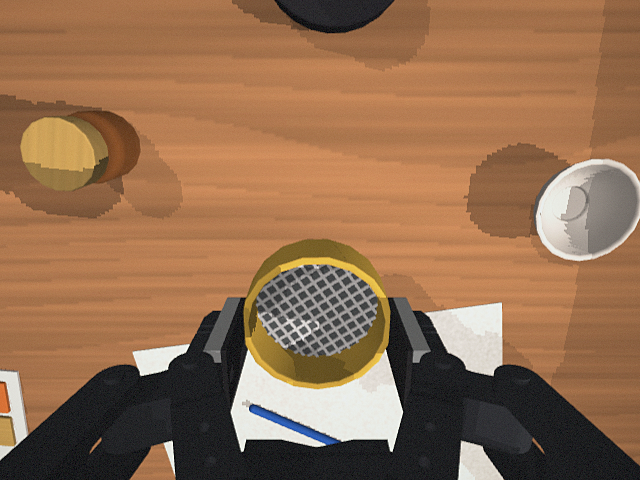

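The yellow sieve is held level at (318,315), much like the blue one was. I'll carry it to the stack.

```bash
python3 -m jog '[[4,0.2,0,0,0,0,5],[8,0.4,0,0,0,0,5],[12,0.7,0,0,0,0,5],[15,0.9,0,0,0,0,5],[16.6,0.9,1,0,0,0,5],[16.6,0.9,2.8,0,0,0,5],[16.6,0.9,2.8,0,0,0,5],[16.6,0.9,2.8,0,0,0,5],[16.6,0.9,2.8,0,0,0,5]]'; python3 - <<'E'
from h import *
P=pts(cap('wrist')).reshape(-1,3);p=ctrl.state()['position'];print(p)
# blue rim visible part + yellow rim, robot-side edge
for z,n in((.0687,'blue'),(p[2]+.021,'yellow')):
    q=P[(abs(P[:,2]-z)<.003)&(abs(P[:,1]-p[1])<.024)&(abs(P[:,0]-p[0])<.04)]
    A=np.c_[2*q[:,:2],np.ones(len(q))]
    print(n,len(q),q.min(0).round(4),q.max(0).round(4))
E
```

```text
time: 16.08
position: [0.4739, -0.0827, 0.0959]
tcp_rot: [-0.0, 0.0, 1.0, 0.0]
contact_force: [0.2, -0.7, 0.2]
finger_gap: 0.628
grip_force: 43.3
[ 0.47408736 -0.08277642  0.09609858]
blue 934 [ 0.4443 -0.1067  0.0657] [ 0.4642 -0.0589  0.0716]
yellow 3358 [ 0.4437 -0.1068  0.1141] [ 0.4997 -0.0588  0.1195]
```

```bash
python3 -m jog '[[0,0,1,0,0,0,5],[0,0,1.8,0,0,0,5],[0,0,2.3,0,0,0,5],[0,0,2.6,0,0,0,5],[0,0,2.8,0,0,0,5],[0,0,2.8,0,0,0,5],[0,0,2.8,0,0,0,5]]'
```

```text
time: 16.72
position: [0.4731, -0.083, 0.068]
tcp_rot: [-0.0, 0.0, 1.0, -0.0]
contact_force: [-0.7, -0.4, 1.8]
finger_gap: 0.625
grip_force: 43.6
```

```bash
python3 -m jog '[[0,0,0.1,0,0,0,5],[0,0,0.1,0,0,0,5],[0,0,0.1,0,0,0,6],[0,0,0.1,0,0,0,8.5],[0,0,0.1,0,0,0,8.5],[0,0,0.1,0,0,0,8.5],[0,0,-2,0,0,0,8.5],[0,0,-5,0,0,0,8.5],[0,0,-6,0,0,0,8.5],[0,0,-6,0,0,0,8.5]]'; python3 -m jog '[[0,0,0,0,0,0,8.5],[0,0,0,0,0,0,8.5]]';python3 -c "
from h import *
ring(.473,-.083,.09)"
```

```text
time: 17.55
position: [0.4745, -0.0833, 0.13]
tcp_rot: [0.002, 0.001, 1.0, -0.0]
contact_force: [0.0, 0.1, -0.2]
finger_gap: 0.991
grip_force: 0.0
time: 17.72
position: [0.4729, -0.0833, 0.1273]
tcp_rot: [-0.0, 0.0, 1.0, -0.0]
contact_force: [-0.1, 0.1, 0.1]
finger_gap: 0.997
grip_force: 0.0
ring [ 0.471  -0.0835] 0.0283 z 0.0887 tilt deg [ 0.3 -0. ] [ 0.4728 -0.0832  0.1271]
```

```bash
python3 -m jog '[[-0.4,4.1,0,0,0,0,8.5],[-0.8,8.2,0,0,0,0,8.5],[-1.1,12.3,0,0,0,0,8.5],[-1.5,16.4,0,0,0,0,8.5],[-1.9,20.5,0,0,0,0,8.5],[-2.3,24.6,0,0,0,0,8.5],[-2.7,28.7,0,0,0,0,8.5],[-3,32.8,0,0,0,0,8.5],[-3.4,36.9,0,0,0,0,8.5],[-3.8,41,0,0,0,0,8.5]]'; python3 -m jog '[[-0.4,4,1,0,0,0,8.5],[-0.7,7.6,4,0,0,0,8.5],[-0.7,7.6,7,0,0,0,8.5],[-0.7,7.6,7,0,0,0,8.5],[-0.7,7.6,7,0,0,0,8.5],[-0.7,7.6,7,0,0,0,8.5]]'; python3 -c "
from h import *
ring(.518,.403,.028)"
```

```text
time: 18.6
position: [0.5107, 0.3288, 0.1266]
tcp_rot: [-0.001, -0.0, 1.0, -0.001]
contact_force: [0.4, 0.4, 0.3]
finger_gap: 1.0
grip_force: 0.0
time: 19.1
position: [0.5185, 0.4019, 0.0579]
tcp_rot: [-0.0, 0.0, 1.0, -0.001]
contact_force: [0.1, 0.2, 0.4]
finger_gap: 0.998
grip_force: 0.0
ring [0.516  0.4033] 0.0282 z 0.0269 tilt deg [0.5 0.2] [0.5191 0.402  0.0589]
```

```bash
python3 -m jog '[[0.2,0.1,3,0,0,0,8.5],[0.2,0.1,5,0,0,0,8.5],[0.2,0.1,5.4,0,0,0,8.5],[0.2,0.1,5.4,0,0,0,8.5],[0.2,0.1,5.4,0,0,0,5],[0.2,0.1,5.4,0,0,0,5],[0.2,0.1,5.4,0,0,0,5],[0.2,0.1,5.4,0,0,0,5],[0.2,0.1,5.4,0,0,0,5],[0.2,0.1,5.4,0,0,0,5]]' 40; python3 -m jog '[[0,0,0,0,0,0,5],[0,0,-3,0,0,0,5],[0,0,-6,0,0,0,5],[0,0,-10,0,0,0,5],[0,0,-13,0,0,0,5],[0,0,-13,0,0,0,5],[0,0,-13,0,0,0,5],[0,0,-13,0,0,0,5]]'; python3 - <<'E'
from h import *
P=pts(cap('wrist','w7.png')).reshape(-1,3);p=ctrl.state()['position'];print(p)
q=P[(abs(P[:,2]-p[2]-.021)<.003)&(abs(P[:,1]-p[1])<.024)&(abs(P[:,0]-p[0])<.04)];print(q.min(0),q.max(0))
E
```

```text
time: 19.98
position: [0.5175, 0.4042, 0.0063]
tcp_rot: [0.001, 0.0, 1.0, 0.001]
contact_force: [-0.8, -2.0, 9.8]
finger_gap: 0.637
grip_force: 40.1
time: 20.65
position: [0.5167, 0.4033, 0.1343]
tcp_rot: [0.0, 0.0, 1.0, -0.0]
contact_force: [0.7, -0.4, -1.1]
finger_gap: 0.638
grip_force: 42.5
[0.51631653 0.40313058 0.13340416]
[0.48688593 0.37915115 0.15140533] [0.54319396 0.42713012 0.1572276 ]
```

```bash
python3 -m jog '[[0.4,-4.1,0,0,0,0,5],[0.7,-8.2,0,0,0,0,5],[1.1,-12.3,0,0,0,0,5],[1.5,-16.4,0,0,0,0,5],[1.8,-20.5,0,0,0,0,5],[2.2,-24.6,0,0,0,0,5],[2.5,-28.7,0,0,0,0,5],[2.9,-32.8,0,0,0,0,5],[3.3,-36.9,0,0,0,0,5],[3.6,-41,0,0,0,0,5]]'; python3 -m jog '[[0.4,-4,0,0,0,0,5],[0.7,-7.2,0,0,0,0,5],[0.7,-7.7,0.5,0,0,0,5],[0.7,-7.7,1.5,0,0,0,5],[0.7,-7.7,1.5,0,0,0,5],[0.7,-7.7,1.5,0,0,0,5],[0.7,-7.7,1.5,0,0,0,5]]'; python3 - <<'E'
from h import *
P=pts(cap('wrist')).reshape(-1,3);p=ctrl.state()['position'];print(p)
for z,n in((.0887,'yellow'),(p[2]+.021,'red')):
    q=P[(abs(P[:,2]-z)<.003)&(abs(P[:,1]-p[1])<.024)&(abs(P[:,0]-p[0])<.04)]
    print(n,len(q),q.min(0).round(4),q.max(0).round(4))
E
```

```text
time: 21.53
position: [0.4789, -0.008, 0.1329]
tcp_rot: [-0.001, -0.0, 1.0, 0.0]
contact_force: [1.7, -0.3, -0.8]
finger_gap: 0.636
grip_force: 42.6
time: 22.12
position: [0.4734, -0.0811, 0.1187]
tcp_rot: [-0.0, -0.001, 1.0, 0.0]
contact_force: [-0.9, 1.1, -0.7]
finger_gap: 0.641
grip_force: 42.6
[ 0.4735863  -0.08128528  0.11891166]
yellow 909 [ 0.443  -0.1053  0.0857] [ 0.4647 -0.0574  0.0915]
red 3192 [ 0.4436 -0.1053  0.1369] [ 0.4998 -0.0573  0.1426]
```

```bash
python3 -m jog '[[0,-0.2,1,0,0,0,5],[0,-0.2,2,0,0,0,5],[0,-0.2,2.5,0,0,0,5],[0,-0.2,2.8,0,0,0,5],[0,-0.2,3,0,0,0,5],[0,-0.2,3.05,0,0,0,5],[0,-0.2,3.05,0,0,0,5]]'
```

```text
time: 22.75
position: [0.4731, -0.0848, 0.0885]
tcp_rot: [-0.0, 0.0, 1.0, 0.0]
contact_force: [-0.7, 2.0, -0.0]
finger_gap: 0.636
grip_force: 42.7
```

```bash
python3 -m jog '[[0,0.1,0.1,0,0,0,5],[0,0.1,0.1,0,0,0,5],[0,0.1,0.1,0,0,0,6],[0,0.1,0.1,0,0,0,8.5],[0,0.1,0.1,0,0,0,8.5],[0,0.1,0.1,0,0,0,8.5],[0,0.1,-2,0,0,0,8.5],[0,0.1,-5,0,0,0,8.5],[0,0.1,-6,0,0,0,8.5],[0,0.1,-6,0,0,0,8.5]]'; python3 -m jog '[[0,0,0,0,0,0,8.5],[0,0,0,0,0,0,8.5]]';python3 -c "
from h import *
ring(.473,-.083,.11)"
```

```text
time: 23.58
position: [0.4746, -0.0842, 0.1506]
tcp_rot: [0.002, 0.001, 1.0, -0.0]
contact_force: [-0.1, -0.4, 0.2]
finger_gap: 0.993
grip_force: 0.0
time: 23.75
position: [0.4729, -0.0844, 0.1478]
tcp_rot: [-0.0, 0.0, 1.0, -0.0]
contact_force: [-0.2, -0.5, 0.1]
finger_gap: 0.996
grip_force: 0.0
ring [ 0.4715 -0.085 ] 0.0282 z 0.1087 tilt deg [0.2 0. ] [ 0.4728 -0.0842  0.1476]
```

```bash
python3 -m jog '[[0,4.1,0,0,0,0,8.5],[0,8.2,0,0,0,0,8.5],[0,12.3,0,0,0,0,6],[0.5,16.4,0,0,0,0,3.5],[1.8,20.3,0,0,0,0,3.5],[3.4,24,0,0,0,0,3.5],[5,27.5,0.5,0,0,0,3.5],[6.6,31,2,0,0,0,3.5],[8.4,33.6,4,0,0,0,3.5],[8.4,33.6,6,0,0,0,3.5]]'; python3 -m jog '[[0,0,0,0,0,0,3.5],[0,0,1,0,0,0,3.5],[0,0,1,0,0,0,3.5],[0,0,1,0,0,0,3.5]]'; python3 - <<'E'
from h import *
tip();P=pts(cap('wrist','w8.png')).reshape(-1,3)
for z,d in((.013,.04),(.031,.014)):
    q=P[(np.hypot(P[:,0]-.388,P[:,1]-.252)<d)&(abs(P[:,2]-z)<.004)]
    print(len(q),cv2.minEnclosingCircle(q[:,:2].astype(np.float32)))
E
```

```text
time: 24.63
position: [0.3861, 0.2584, 0.0876]
tcp_rot: [-0.0, -0.004, 1.0, 0.002]
contact_force: [1.9, 0.1, 0.1]
finger_gap: 0.412
grip_force: 0.0
time: 24.97
position: [0.3896, 0.2509, 0.0784]
tcp_rot: [-0.0, 0.001, 1.0, -0.001]
contact_force: [-0.3, -0.3, 0.3]
finger_gap: 0.415
grip_force: 0.0
tip -1 6387 [0.0114 0.0129 0.0133 0.096 ]
tip 1 6912 [0.0105 0.0128 0.0132 0.0947]
[0.3899 0.2511 0.0788] 0.4114724519485216 0.0 [ 0.6 -0.  -0.5]
6026 ((0.387094110250473, 0.25211042165756226), 0.028157230466604233)
855 ((0.3869774341583252, 0.2520826756954193), 0.009219404309988022)
```

View pics/w8.png

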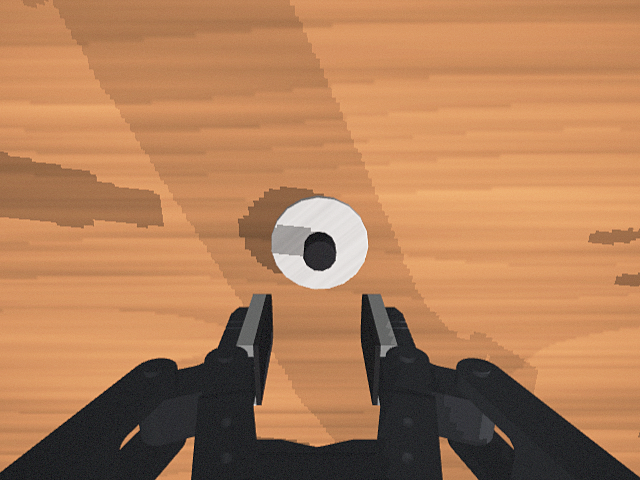

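The lid is at (320,243) with its knob at (319,251), between the pads. I'll shift slightly, descend partway and check tip height.

```bash
python3 -m jog '[[0.25,0.1,1,0,0,0,3.5],[0.25,0.1,3,0,0,0,3.5],[0.25,0.1,4.3,0,0,0,3.5],[0.25,0.1,4.3,0,0,0,3.5],[0.25,0.1,4.3,0,0,0,3.5]]'; python3 - <<'E'
from h import *
P=pts(cap('wrist')).reshape(-1,3);s=ctrl.state();p=s['position'];g=.0427*s['finger_gap'];print(p,g)
for k in(-1,1):
    m=k*(P[:,1]-p[1]);q=P[(m>g-.002)&(m<g+.01)&(abs(P[:,0]-p[0])<.013)&(P[:,2]>.018)&(P[:,2]<.1)];print(len(q),np.percentile(q[:,2],[0,1,5,20])-p[2])
E
```

```text
time: 25.48
position: [0.3871, 0.2526, 0.0358]
tcp_rot: [-0.0, 0.001, 1.0, -0.0]
contact_force: [-0.7, 0.5, -0.4]
finger_gap: 0.406
grip_force: 0.0
[0.38730239 0.25278143 0.03613889] 0.0174118510688399
3170 [0.00936442 0.01188212 0.01590875 0.02576569]
3482 [0.0089998  0.01210833 0.01615841 0.02583035]
```

```bash
python3 -m jog '[[0,0,1.5,0,0,0,3.5],[0,0,2.5,0,0,0,3.5],[0,0,2.5,0,0,0,3.5],[0,0,2.5,0,0,0,1],[0,0,2.5,0,0,0,1],[0,0,2.5,0,0,0,1],[0,0,2.5,0,0,0,1],[0,0,2.5,0,0,0,1]]' 40; python3 -m jog '[[0,0,0,0,0,0,1],[0,0,-3,0,0,0,1],[0,0,-6,0,0,0,1],[0,0,-10,0,0,0,1],[0,0,-14,0,0,0,1],[0,0,-15,0,0,0,1],[0,0,-15,0,0,0,1],[0,0,-15,0,0,0,1]]'; python3 -c "
from h import *
cap('wrist','w9.png')"
```

```text
time: 26.2
position: [0.3873, 0.253, 0.0114]
tcp_rot: [0.001, 0.0, 1.0, 0.0]
contact_force: [-0.5, -1.1, 8.3]
finger_gap: 0.187
grip_force: 39.4
time: 26.87
position: [0.3875, 0.2524, 0.161]
tcp_rot: [0.001, 0.001, 1.0, 0.0]
contact_force: [-0.2, -0.7, -1.1]
finger_gap: 0.186
grip_force: 39.2
```

View pics/w9.png

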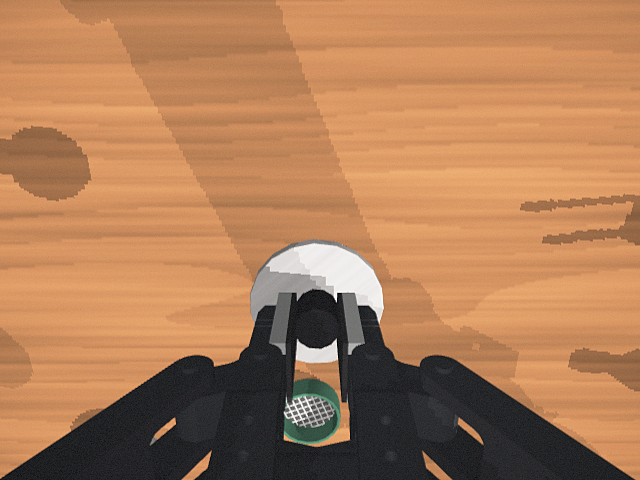

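The knob at (318,318) is held and the lid looks level. I'll carry it over, bowing outward to stay within reach.

```bash
python3 -m jog '[[-2,-3,0,0,0,0,1],[-4,-6.5,0,0,0,0,1],[-6,-10,0,0,0,0,1],[-7.5,-13.7,0,0,0,0,1],[-8.4,-17.5,0,0,0,0,1],[-8.4,-21.6,0,0,0,0,1],[-8.4,-25.7,0,0,0,0,1],[-8.4,-29.8,0,0,0,0,1],[-8.4,-33,0,0,0,0,1],[-8.4,-33.7,0,0,0,0,1]]'; python3 -m jog '[[0,0,0,0,0,0,1],[0,0,1.5,0,0,0,1],[0,0,2.2,0,0,0,1],[0,0,2.2,0,0,0,1],[0,0,2.2,0,0,0,1]]'; python3 - <<'E'
from h import *
P=pts(cap('wrist')).reshape(-1,3);p=ctrl.state()['position'];print(p)
for z,n in((.1087,'red'),(p[2]+.0015,'lid')):
    q=P[(abs(P[:,2]-z)<.003)&(abs(P[:,1]-p[1])<.04)&(abs(P[:,0]-p[0])<.04)]
    print(n,len(q),q.min(0).round(4),q.max(0).round(4))
E
```

```text
time: 27.75
position: [0.4689, -0.0898, 0.1582]
tcp_rot: [-0.002, 0.003, 1.0, -0.001]
contact_force: [0.1, -0.1, -1.4]
finger_gap: 0.181
grip_force: 39.3
time: 28.17
position: [0.4705, -0.0825, 0.1379]
tcp_rot: [-0.001, -0.001, 1.0, 0.0]
contact_force: [-0.9, 0.2, -0.8]
finger_gap: 0.189
grip_force: 39.3
[ 0.47076512 -0.08271498  0.13830714]
red 991 [ 0.4433 -0.1124  0.1057] [ 0.4701 -0.0584  0.1113]
lid 6762 [ 0.4423 -0.1108  0.1368] [ 0.4981 -0.0553  0.1428]
```

```bash
python3 -m jog '[[-0.1,-0.15,0.5,0,0,0,1],[-0.1,-0.15,1.2,0,0,0,1],[-0.1,-0.15,1.7,0,0,0,1],[-0.1,-0.15,2.1,0,0,0,1],[-0.1,-0.15,2.4,0,0,0,1],[-0.1,-0.15,2.5,0,0,0,1],[-0.1,-0.15,2.5,0,0,0,1]]'
```

```text
time: 28.8
position: [0.4718, -0.0855, 0.1135]
tcp_rot: [-0.0, 0.0, 1.0, -0.0]
contact_force: [-0.6, -0.6, -0.2]
finger_gap: 0.185
grip_force: 39.4
```

```bash
python3 -m jog '[[0,0,0.1,0,0,0,1],[0,0,0.1,0,0,0,1],[0,0,0.1,0,0,0,3.5],[0,0,0.1,0,0,0,3.5],[0,0,0.1,0,0,0,3.5],[0,0,-2,0,0,0,3.5],[0,0,-5,0,0,0,3.5],[0,0,-8,0,0,0,3.5],[0,0,-8,0,0,0,3.5],[0,0,-8,0,0,0,3.5]]'; python3 - <<'E'
from h import *
P=pts(cap('wrist')).reshape(-1,3)
q=P[(np.hypot(P[:,0]-.4713,P[:,1]+.085)<.034)&(abs(P[:,2]-.115)<.005)]
c,r=cv2.minEnclosingCircle(q[:,:2].astype(np.float32));a=np.linalg.lstsq(np.c_[q[:,:2]-c,np.ones(len(q))],q[:,2],rcond=None)[0]
print(c,r,a[2],np.degrees(a[:2]))
i=cap('side')['img'][180:320,220:420][...,::-1];cv2.imwrite('pics/s9.png',cv2.resize(i,None,fx=4,fy=4))
E
```

```text
time: 29.63
position: [0.4726, -0.0859, 0.1947]
tcp_rot: [0.002, 0.001, 1.0, -0.0]
contact_force: [0.0, 0.2, -0.4]
finger_gap: 0.409
grip_force: 0.0
(0.47166430950164795, -0.08574014157056808) 0.028278879821300507 0.11552859209279878 [ 0.48288808 -0.14759673]
```

View pics/s9.png

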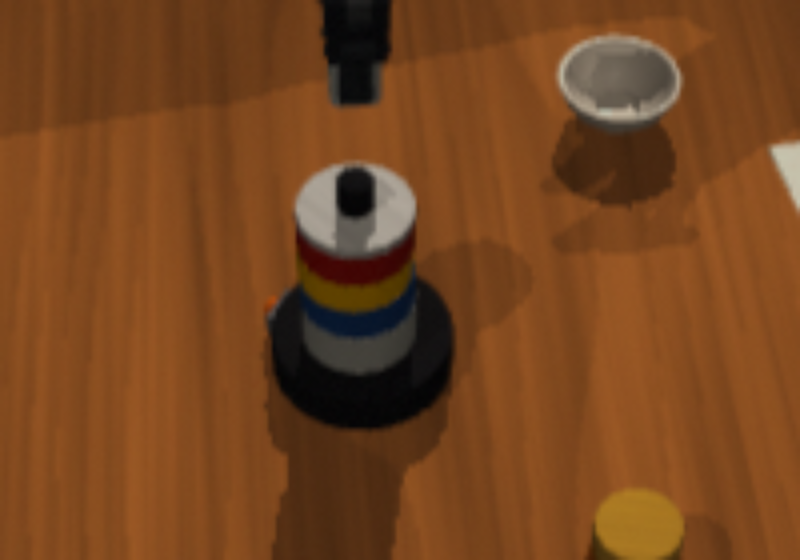

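The side crop shows the full stack standing straight on the base (about (358,290)) in the order pan, blue, yellow, red, lid. The lid top measures 0.1155 m against 0.116 m expected and is level, and the gripper is clear above it.

```bash
python3 -c "
from cell import ctrl
print(ctrl.close_job())"
```

```text
the job is handed in; nothing more can be done
None
```

The stack is built in order (pan, blue, yellow, red, lid), each piece measured level and at its seated height to about 1.5 mm, and the job was handed in at about 30 s with the gripper clear; the green sieve, bowl, jar and dish were not handled.

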